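# Comb the ceramic sheaths into the grooved tray

## Robot

A 6-joint arm with a two-finger parallel gripper is mounted at the origin on the work surface. World frame = base frame: x ahead of the robot, y to its left, z up, the work surface at z = 0. Lengths are in mm, angles in rad, forces in N, time in s.
With the tool pointing down it reaches from about 275 to 825 mm from the base axis. Payload 5.2 kg.
Tool frame: the origin (TCP) lies at the very end of the fingers, on their centre line; the grasp point (between the pads) lies 19 mm behind it; z points along the fingers, y is the line along which they close (so a half turn about z gives the same grasp; the last joint's range is limited). The gripper opens to 93 mm and grips with 3 to 60 N. Pads are 15 mm wide; open, the fingers measure 128 mm over their backs; the gripper's body (75 mm by 188 mm) begins 65 mm behind the grasp point.
Start: joints at [0.999, 0.259, 1.535, -0, 1.348, -0.203], TCP at [198.252, 513.031, 218.653] pointing down, gripper open.
Joint ranges: [-3.14, 3.14], [-0.91, 2.08], [0.19, 2.58], [-1.22, 4.36], [0.22, 2.71], [-3.12, 3.12]. Speed limits (rad/s): [2.57, 2.57, 3.14, 3.14, 3.14, 3.14].

## Interface

Orientations are given as [roll, pitch, yaw] about the fixed x, y, z axes, in that order (R = Rz(yaw) Ry(pitch) Rx(roll)).
In Python, from bench import robot gives the robot as it stands. The module is installed in compiled form; this text tells all that it offers. Calls block until the motion is done:
- robot.move_ptp(position, orientation): joint-space move of the TCP to a pose.
- robot.move_linear(position, ori=None, speed=150, f_stop=None): straight line of the TCP; ori=None keeps the orientation; speed is the mean speed in mm/s. With f_stop (N) it stops when the force on the tool has changed by that much, and returns True; else False.
- robot.move_j(angles): joint-space move.
- robot.move_gripper(opening): opening from 0.0 (shut) to 1.0 (fully open); the grip force is fixed at half the most; returns when the fingers have stopped.
- robot.sleep(seconds).
- robot.inverse_kinematics(position, orientation): joint angles nearest the present ones, or None.
- robot.get_image(name): name is "scene" or "top" or "wrist"; returns a dict with "img" (384x512x3 uint8, blue, green, red), "fovy" (degrees; the focal length in pixels is half the picture's height over the tangent of half this angle, whatever the lens; pixels are square), "cx", "cy" (the principal point, pixels), "eye" and "orientation" of the camera in the world. Camera axes: x right, y down, z forward; pixel columns grow to the right and rows downward; lengths in mm; the calibration is good to about 2 mm. The wrist camera is an equidistant fisheye: a pixel r from the principal point sees the ray r / f radians off the axis. A picture is of the moment at which its call begins. There is no depth.
A pose or a line that the arm cannot do raises robot.MotionError and nothing moves.
- robot.hand_in(): hands the job in; it is judged then, once.
Readings, each from a call of its own:
- robot.current_t(): time.
- robot.current_qpos(): joint angles.
- robot.current_joint_vel(): joint speeds.
- robot.current_joint_efforts(): joint torques, N m.
- robot.current_tcp_pos(): TCP position.
- robot.current_eef_rot(): TCP orientation.
- robot.current_contact_force(): force on the tool from outside, world axes, zero at the start.
- robot.current_ft_torque(): the same for the moment, N m.
- robot.current_gripper_width(): opening from 0.0 (shut) to 1.0 (fully open).
- robot.current_finger_force(): force on a finger pad.
Only numpy, scipy, OpenCV 4.12 (cv2) and the standard library are available. Lean on these libraries where they do the work, as an engineer would, in place of code of your own. Each camera call takes 0.05 s, during which the arm holds its last target. There are 200 camera calls.

## Task

Three of the ceramic tubes lie askew across the ridges of the grooved tray. Take the rake from its stand, set its shoes down on the side rims at the end where two tubes are already seated, and keeping both shoes lightly on the rims all the way, comb slowly across the grooves to the other end so that every tube drops parallel into a groove; then put the rake back in its stand and let go. The tubes are brittle and must stay clean: work gently, move them only with the rake, never with the gripper, do not press hard on the tray, and leave everything else where it is.

Things in the scene. Friction and masses are not known exactly. Their poses are not given: they have to be found in the camera images.
- tray: Fixed aluminium tray, 188 x 366 mm, yaw up to 0.3 rad. 15 V-grooves (90 degrees, 11 mm deep, 164 mm long) along its x axis, centres at y = -154, -132 .. +154 mm; the two seated tubes lie at the -y end. Origin on the table under its centre. Heights: groove bottoms 13, crests 24, end walls 34 mm. Along both sides run the steel rims, 12 mm wide, at x = +88 and -88 mm (see rake_tips)
- rake: Loose rake, 0.19 to 0.31 kg: cross bar 176 mm long along its x axis, a white shoe under each end (24 mm in x, 44 in y, 10 high, centred on x = +88 and -88 mm), nine orange teeth below the bar (6 mm thick in y, spanning x = -66 to +66 mm), upright blue handle. Origin midway between the shoes at the level of their flat undersides, z up. The same both ways round
- rake_grip (a point): Point in the rake's blue upright handle, on its axis, 65 mm above the rake's origin. The handle is 24 x 24 mm square, sides along the rake's x and y, from 20 to 98 mm above the origin, free all round; black band near its top. When combing, about 5 N on the rims is right; lifted off, the teeth miss their height, and over 14 N the shoes score the rims. A tube should never feel more than 12 N
- rake_tips (a point): Middle of the row of tooth tips, 8 mm below the rake's origin. The tray's rims are screw-set: their tops lie 36.5 to 40.5 mm above the table and slope a little along y, so their height must be felt. Shoes on the rims, the tips clear seated tubes and push askew ones; carried 2 mm higher, or faster than about 30 mm/s, they tend to climb on tubes and squeeze them or leave them lying
- stand: Fixed grey parking stand of the rake, 206 x 84 mm: two cheeks 12 mm thick, centred on x = +88 and -88 mm, 70 mm long in y, tops 40 mm above the table; the shoes rest on them between blue lips 6 mm high with 64 mm between. Origin on the table under its centre, z up. The rake starts here, origin 40 mm above the stand's, axes nearly parallel, and is put back so
- tube_a: ivory ceramic thermocouple sheath tube, brittle: 12 mm diameter, 130 mm long, rounded ends, brown band near its -x end, about 30 g; origin on its axis at mid length, x axis along the tube (21.5 mm above the table in a groove, 30 mm on the crests). Starts askew across the crests, 23 to 37 degrees off the grooves, over the -y half of the tray
- tube_b: ivory ceramic thermocouple sheath tube, brittle: 12 mm diameter, 130 mm long, rounded ends, brown band near its -x end, about 30 g; origin on its axis at mid length, x axis along the tube (21.5 mm above the table in a groove, 30 mm on the crests). Starts askew across the crests, 23 to 37 degrees off the grooves, over the middle of the tray
- tube_c: ivory ceramic thermocouple sheath tube, brittle: 12 mm diameter, 130 mm long, rounded ends, brown band near its -x end, about 30 g; origin on its axis at mid length, x axis along the tube (21.5 mm above the table in a groove, 30 mm on the crests). Starts askew across the crests, 23 to 37 degrees off the grooves, over the +y half of the tray
- tube_d: ivory ceramic thermocouple sheath tube, brittle: 12 mm diameter, 130 mm long, rounded ends, brown band near its -x end, about 30 g; origin on its axis at mid length, x axis along the tube (21.5 mm above the table in a groove, 30 mm on the crests). Starts already seated in the first groove from the -y end
- tube_e: ivory ceramic thermocouple sheath tube, brittle: 12 mm diameter, 130 mm long, rounded ends, brown band near its -x end, about 30 g; origin on its axis at mid length, x axis along the tube (21.5 mm above the table in a groove, 30 mm on the crests). Starts already seated in the second groove from the -y end
- gun_1: Bystander: white and blue infrared thermometer gun lying on its side, 150 x 125 x 40 mm; origin under its barrel
- gun_2: Bystander: a second white and blue thermometer gun, as the first
- probe: Bystander: thermometer probe, steel stem 6 mm thick on a black grip 20 mm thick, 240 mm long in all; origin below the joint of both
- bottle: Bystander: brown bottle, 68 mm diameter, 150 mm high; origin under its centre
- driver: Bystander: red-handled screwdriver lying left of the tray; origin under its middle
- insert: Bystander: brass well insert, 38 mm diameter, 42 mm high; origin under its centre
- cup: Bystander: clear cup, 76 mm diameter, 85 mm high; origin under its centre
Mind the look-alikes: they are no part of the job. Leave any blue, pink or yellow look-alike of the tube_e alone.

How it is judged (in metres and radians):
On the way, in this order (a step that is already met when the one before it is completed fails the run):
1. the rake is set down with its shoes on the two side rims at the end with the two seated tubes, and bears lightly on them (z of rake in the frame of tray between 0.0355 and 0.0415 m and x of rake in the frame of tray between -0.014 and 0.014 m and angle between the x axis of rake and the x axis of tray, either way round below 0.1 rad and contact force between rake and tray above 1.5 N and y of rake in the frame of tray below -0.125 m), for 0.2 s.
2. the rake passes the middle of the tray, shoes still down and bearing on the rims (z of rake in the frame of tray between 0.0355 and 0.0415 m and x of rake in the frame of tray between -0.014 and 0.014 m and angle between the x axis of rake and the x axis of tray, either way round below 0.1 rad and contact force between rake and tray above 1.5 N and y of rake in the frame of tray between -0.03 and 0.03 m), for 0.1 s.
3. the rake reaches the other end, shoes still down and bearing on the rims (z of rake in the frame of tray between 0.0355 and 0.0415 m and x of rake in the frame of tray between -0.014 and 0.014 m and angle between the x axis of rake and the x axis of tray, either way round below 0.1 rad and contact force between rake and tray above 1.5 N and y of rake in the frame of tray above 0.13 m), for 0.2 s.
At the end, for the whole second after the job is handed in: All five tubes lie still in the tray's grooves: within 0.05 rad of parallel, axis 20 to 23.5 mm above the table, centre within 30 mm of mid groove. The rake stands upright, still and released on its stand: within 12 mm in x and y, 0.15 rad in yaw, origin 38 to 42.5 mm up (z of tube_a in the frame of tray between 0.02 and 0.0235 m and angle between the x axis of each of tube_a, tube_b, tube_c, tube_d, tube_e and the x axis of tray, either way round below 0.05 rad and x of tube_a in the frame of tray between -0.03 and 0.03 m and y of tube_a in the frame of tray between -0.172 and 0.172 m and linear speed of each of tube_a, tube_b, tube_c, tube_d, tube_e, rake below 0.02 m/s and z of tube_b in the frame of tray between 0.02 and 0.0235 m and x of tube_b in the frame of tray between -0.03 and 0.03 m and y of tube_b in the frame of tray between -0.172 and 0.172 m and z of tube_c in the frame of tray between 0.02 and 0.0235 m and x of tube_c in the frame of tray between -0.03 and 0.03 m and y of tube_c in the frame of tray between -0.172 and 0.172 m and z of tube_d in the frame of tray between 0.02 and 0.0235 m and x of tube_d in the frame of tray between -0.03 and 0.03 m and y of tube_d in the frame of tray between -0.172 and 0.172 m and z of tube_e in the frame of tray between 0.02 and 0.0235 m and x of tube_e in the frame of tray between -0.03 and 0.03 m and y of tube_e in the frame of tray between -0.172 and 0.172 m and z of rake in the frame of stand between 0.038 and 0.0425 m and x of rake in the frame of stand between -0.012 and 0.012 m and y of rake in the frame of stand between -0.012 and 0.012 m and angle between rake's own z axis and vertical below 0.06 rad and angle between the x axis of rake and the x axis of stand, either way round below 0.15 rad and contact force between rake and stand above 0.5 N); the robot touches nothing.
It fails at once if the rake bears on the tray with more than 25 N (contact force between rake and tray above 25 N).
It fails at once if the rake is pressed on the rims with more than 14 N while combing (more than 30 mm on from the start of the stroke) (contact force between rake and tray above 14 N and y of rake in the frame of tray between -0.12 and 0.16 m).
It fails at once if the rake pushes a tube with more than 12 N (contact force between rake and tube_a above 12 N or contact force between rake and tube_b above 12 N or contact force between rake and tube_c above 12 N or contact force between rake and tube_d above 12 N or contact force between rake and tube_e above 12 N).
It fails at once if the fingers or arm touch a tube (contact force between any of the fingers, the arm and tube_a above 0.3 N or contact force between any of the fingers, the arm and tube_b above 0.3 N or contact force between any of the fingers, the arm and tube_c above 0.3 N or contact force between any of the fingers, the arm and tube_d above 0.3 N or contact force between any of the fingers, the arm and tube_e above 0.3 N).
It fails at once if a bystander is shifted by more than 20 mm (distance of any of gun_1, gun_2, probe, bottle, driver, insert, cup from where it was at the start of the episode above 0.02 m).
It also fails if it takes over 72 s, if anything falls off the work surface, if the arm or the gripper's body presses on something with over 40 N, if the wrist force passes 120 N, or if a joint passes its speed limit or range.

## Working session

There is one attempt and no reset: what is moved stays moved. The work goes in short steps, each a Python script; the robot and the scene stay as the last script left them, time stands still between calls to the robot, and variables do not carry over. Pictures are saved under pics/ and viewed, at most 10 in all, crops included, and the job is handed in when it is done.

```bash
mkdir -p pics; python3 - <<'E'
from bench import robot
import cv2,numpy as np
for n in ["top","scene"]:
    d=robot.get_image(n); cv2.imwrite(f"pics/{n}0.png",d["img"]); print(n,{k:v for k,v in d.items() if k!="img"})
a=cv2.imread("pics/top0.png");cv2.imwrite("pics/top0b.png",cv2.resize(a,(800,600),interpolation=cv2.INTER_CUBIC))
print(robot.current_t(),robot.current_eef_rot())
E
```

```text
top {'fovy': 53.689739105421815, 'cx': 249.01631540810087, 'cy': 190.9975942909805, 'eye': array([ 346.84427799,   75.94870038, 1173.7085815 ]), 'orientation': array([-2.96672249, -0.00695582, -1.55457307])}
scene {'fovy': 56.57054035080275, 'cx': 255.17949538459806, 'cy': 191.0080758474972, 'eye': array([976.44298614, 844.71435662, 885.3305511 ]), 'orientation': array([-2.30555177,  0.01170934,  2.57576039])}
0.1 [-3.13997158e+00 -3.17637384e-04  2.77277837e+00]
```

View pics/top0b.png

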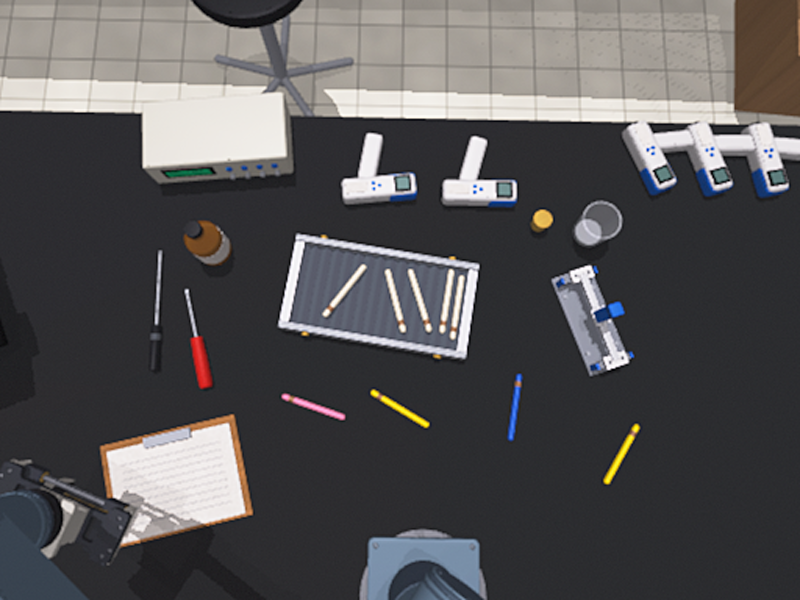

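View pics/scene0.png

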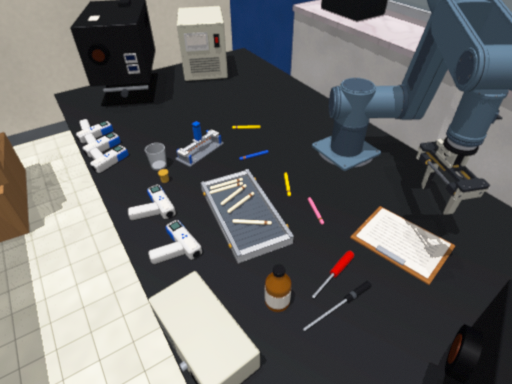

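The top view (800x600 scale) shows the tray at about (380,297). Its seated tubes are at the right end, (445..460,300), and the askew ones at (345,290), (396,300) and (419,300). The rake on its stand is at (593,320) with its blue handle at (610,311). The pink (313,406), yellow (400,408; 622,455) and blue (515,407) tubes are look-alikes lying off the tray, so I leave them alone. Next I measure the tray and rake.

```bash
cat > h.py <<'E'
import numpy as np, cv2
from scipy.spatial.transform import Rotation as R
def rays(d,uv):
    uv=np.atleast_2d(uv).astype(float); h=d["img"].shape[0]; f=h/2/np.tan(np.radians(d["fovy"])/2)
    x=(uv-[d["cx"],d["cy"]])/f
    v=np.c_[x,np.ones(len(x))]
    return v@R.from_euler("xyz",d["orientation"]).as_matrix().T
def wrays(d,uv):
    uv=np.atleast_2d(uv).astype(float); h=d["img"].shape[0]; f=h/2/np.tan(np.radians(d["fovy"])/2)
    x=(uv-[d["cx"],d["cy"]])/f; r=np.linalg.norm(x,axis=1)[:,None]+1e-9
    v=np.c_[x/r*np.sin(r),np.cos(r)]
    return v@R.from_euler("xyz",d["orientation"]).as_matrix().T
def plane(d,uv,z,fn=rays):
    v=fn(d,uv); return (d["eye"]+v*((z-d["eye"][2])/v[:,2])[:,None])[:,:2]
E
python3 - <<'E'
from h import *; from bench import robot
d=robot.get_image("top"); im=d["img"]; g=im.max(2); hsv=cv2.cvtColor(im,cv2.COLOR_BGR2HSV)
def comps(m,x0,y0,x1,y1,amin):
    k=np.zeros_like(m); k[y0:y1,x0:x1]=m[y0:y1,x0:x1]
    n,l,s,c=cv2.connectedComponentsWithStats(k)
    return [(s[i,4],c[i],l==i) for i in range(1,n) if s[i,4]>=amin]
for a,c,m in comps((g>55).astype(np.uint8),160,140,325,240,500):
    pts=np.argwhere(m)[:,::-1]; w=plane(d,pts,36).astype(np.float32); print("tray",a,c,cv2.minAreaRect(w))
for a,c,m in comps((g>140).astype(np.uint8)*(hsv[...,1]<60),160,140,325,240,300):
    pts=np.argwhere(m)[:,::-1]; w=plane(d,pts,37).astype(np.float32); print("bright",a,c,cv2.minAreaRect(w))
for a,c,m in comps((g>55).astype(np.uint8),340,160,420,250,200):
    pts=np.argwhere(m)[:,::-1]; print("stand",a,c,cv2.minAreaRect(plane(d,pts,30).astype(np.float32)))
for a,c,m in comps(((hsv[...,1]>150)&(abs(hsv[...,0].astype(int)-110)<15)&(g>80)).astype(np.uint8),340,160,420,250,3):
    print("blue",a,c,"z43",plane(d,[c],43),"z138",plane(d,[c],138))
for a,c,m in comps(((g>225)&(hsv[...,1]<25)).astype(np.uint8),340,160,420,250,4):
    print("white",a,c,"z50",plane(d,[c],50))
s=robot.get_image("scene")["img"]
v=lambda q:cv2.resize(q,(400,560),interpolation=cv2.INTER_CUBIC)
cv2.imwrite("pics/crop1.png",np.hstack([cv2.resize(im[160:250,345:415],(390,501),interpolation=cv2.INTER_CUBIC),cv2.resize(s[110:175,165:230],(400,501),interpolation=cv2.INTER_CUBIC)]))
E
```

```text
tray 7649 [242.59981697 189.42449993] ((554.4093017578125, 91.64599609375), (369.6715087890625, 204.5886688232422), 81.1611557006836)
bright 1746 [242.78522337 189.98109966] ((555.5193481445312, 91.27720642089844), (366.8854064941406, 189.67822265625), 81.29364776611328)
stand 1994 [378.30341023 204.3891675 ] ((520.2212524414062, -333.5668640136719), (206.42628479003906, 115.00721740722656), 20.294504165649414)
blue 11 [380.81818182 172.09090909] z43 [[ 612.52712381 -331.15415024]] z138 [[ 590.20495277 -296.95013743]]
blue 14 [358.35714286 180.57142857] z43 [[ 584.79895241 -261.36106401]] z138 [[ 564.80644998 -233.02093452]]
blue 142 [390.19014085 199.07746479] z43 [[ 529.36313972 -355.84724714]] z138 [[ 514.02824959 -319.56856695]]
blue 10 [403.7 226.4] z43 [[ 447.4377194 -392.2725958]] z138 [[ 438.98604839 -352.9335266 ]]
blue 17 [380.29411765 234.70588235] z43 [[ 421.56559835 -321.12915831]] z138 [[ 415.2876541  -287.76742639]]
white 156 [374.86538462 181.23076923] z50 [[ 582.17068681 -309.30234906]]
white 136 [392.57352941 226.24264706] z50 [[ 446.72589953 -356.29386093]]
```

View pics/crop1.png

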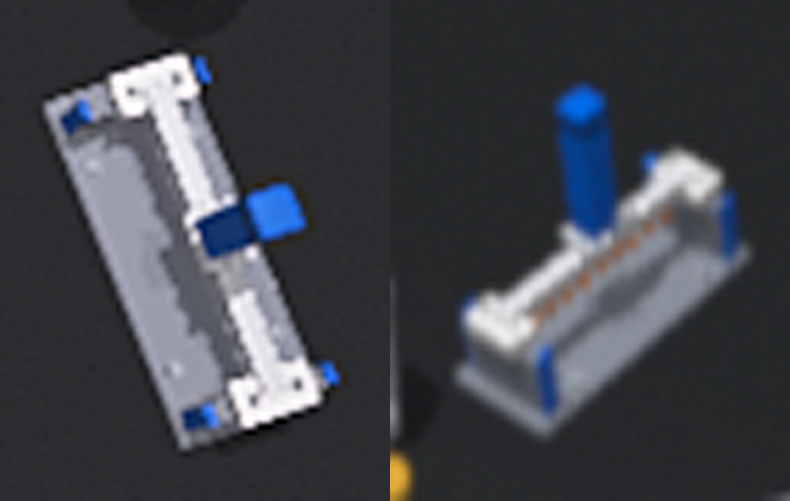

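The crop shows the blue handle rising from the rake, with its bright top face at crop (275,212), and the white shoes on the stand's cheeks between the four blue lips. I'll triangulate the handle top from the two views and move above it.

```bash
python3 - <<'E'
from h import *; from bench import robot
d=robot.get_image("top"); s=robot.get_image("scene")
def topface(d,x0,y0,x1,y1,v):
    im=d["img"][y0:y1,x0:x1]; hsv=cv2.cvtColor(im,cv2.COLOR_BGR2HSV)
    m=((hsv[...,1]>150)&(abs(hsv[...,0].astype(int)-110)<15)&(hsv[...,2]>v)).astype(np.uint8)
    n,l,st,c=cv2.connectedComponentsWithStats(m); i=1+st[1:,4].argmax(); return c[i]+[x0,y0],st[i]
a,sa=topface(d,385,185,410,215,180); b,sb=topface(s,185,115,210,148,215)
print(a,sa,b,sb)
u,v=rays(d,a)[0],rays(s,b)[0]
t=np.linalg.lstsq(np.c_[u,-v],s["eye"]-d["eye"],rcond=None)[0]
print("tri",d["eye"]+t[0]*u,s["eye"]+t[1]*v); h=plane(d,a,138)[0]; print("z138",h,plane(s,b,138))
print("rake mid",plane(d,[374.9,181.2],50),plane(d,[392.6,226.2],50))
robot.move_ptp([h[0],h[1],260],[np.pi,0,0.345])
w=robot.get_image("wrist"); cv2.imwrite("pics/w1.png",w["img"]); print(robot.current_t(),robot.current_qpos(),{k:x for k,x in w.items() if k!="img"})
E
```

```text
[393.890625 197.546875] [ 4  8 10 10 64] [195.375 123.25 ] [9 7 4 3 8]
tri [ 519.3439577  -332.05052031  132.92021039] [ 521.49810979 -333.46332187  133.83107038]
z138 [ 518.50203622 -330.0591931 ] [[ 524.02190817 -326.92740275]]
rake mid [[ 582.26770109 -309.41139043]] [[ 446.85378014 -356.37890104]]
3.5083 [-7.46755913e-01  3.53902187e-01  1.30173288e+00  1.56161313e-04
  1.48596554e+00  4.77629816e-01] {'fovy': 65.70646984690485, 'cx': 256.7569412121987, 'cy': 190.20943794483395, 'eye': array([ 588.48990351, -304.06404529,  426.44914349]), 'orientation': array([ 2.87023981e+00, -8.88395709e-04, -1.22448190e+00])}
```

View pics/w1.png

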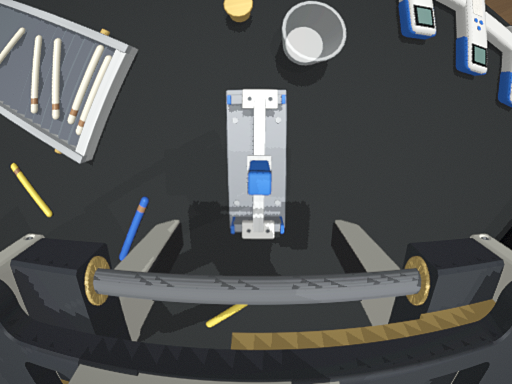

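The wrist view shows the rake on its stand, with shoes at (259,99) and (258,228) and handle top at (260,185). It is aligned with the tool and midway between the lips. I'll refine this numerically, then grasp and lift.

```bash
python3 - <<'E'
from h import *; from bench import robot
w=robot.get_image("wrist"); im=w["img"]; hsv=cv2.cvtColor(im,cv2.COLOR_BGR2HSV); V=hsv[...,2]
wh=((V>215)&(hsv[...,1]<30)).astype(np.uint8)
S=[]
for y0,y1 in((86,110),(219,240)):
    k=np.zeros_like(wh);k[y0:y1,235:285]=wh[y0:y1,235:285]
    r=cv2.boundingRect(k); c=[r[0]+(r[2]-1)/2,r[1]+(r[3]-1)/2]; S.append(plane(w,c,50,wrays)[0]); print(r,S[-1])
S=np.array(S); mid=S.mean(0); e=S[0]-S[1]; yaw=np.arctan2(e[1],e[0]); print("rake",mid,np.linalg.norm(e),yaw)
bl=((hsv[...,1]>150)&(abs(hsv[...,0].astype(int)-110)<15)&(V>60)).astype(np.uint8)
L=[]
for x0,x1,y0,y1 in((220,240,85,112),(272,295,85,112),(220,245,210,240),(272,295,210,240)):
    r=cv2.moments(bl[y0:y1,x0:x1],True); c=[x0+r['m10']/r['m00'],y0+r['m01']/r['m00']]; L.append(plane(w,c,43,wrays)[0]); print(r['m00'],c,L[-1])
L=np.array(L); e=L[:2].mean(0)-L[2:].mean(0); print("stand",L.mean(0),np.arctan2(e[1],e[0]),np.linalg.norm(e))
t=plane(w,[259.7,165],138,wrays); print(t)
# grasp
p=np.array([(mid[0]+518.5)/2,(mid[1]-331)/2]); print("grasp",p)
robot.move_ptp([*p,200],[np.pi,0,yaw]); robot.move_linear([*p,86],speed=80)
print(robot.current_contact_force()); robot.move_gripper(0.0)
print(robot.current_gripper_width()*93,robot.current_finger_force(),robot.current_contact_force(),robot.current_t(),robot.current_tcp_pos(),robot.current_eef_rot())
E
```

```text
(235, 90, 50, 20) [ 601.70197552 -303.342759  ]
(265, 223, 9, 15) [ 442.37617843 -375.08161449]
rake [ 522.03907698 -339.21218675] 174.73171723094197 0.4230744114172937
14.0 [229.28571428571428, 100.85714285714286] [ 587.53622932 -267.60864315]
12.0 [282.9166666666667, 100.33333333333333] [ 611.33928457 -331.66555503]
39.0 [232.35897435897436, 226.97435897435898] [ 426.53559142 -326.68213423]
44.0 [281.72727272727275, 227.11363636363637] [ 449.71685969 -391.64944292]
stand [ 518.78199125 -329.40144383] 0.35352587999826673 171.94497675609418
[[ 538.33152733 -325.56821708]]
grasp [ 520.26953849 -335.10609337]
[ 0.01630956 -0.62010462 -0.13224385]
24.285534404550877 29.14715141057968 [ 0.0028449   1.05170531 -0.18449692] 6.5583 [ 520.06880383 -334.74208788   85.88264118] [-3.14078733e+00  1.72344316e-04  4.23070809e-01]
```

The shoe mask leaked, so the tool yaw came out as 0.42 where I expected about 0.345. The grip closed at 24.3 mm, so the handle probably aligned itself to the pads. I'll lift and check the rake's pose in the hand.

```bash
python3 - <<'E'
from h import *; from bench import robot
p=robot.current_tcp_pos(); robot.move_linear([p[0],p[1],p[2]+90],speed=80)
robot.sleep(.3); print(robot.current_contact_force(),robot.current_ft_torque(),robot.current_gripper_width()*93)
w=robot.get_image("wrist"); d=robot.get_image("top"); print(robot.current_tcp_pos(),robot.current_eef_rot(),w["eye"],w["orientation"])
cv2.imwrite("pics/w2full.png",w["img"])
a=cv2.resize(w["img"][60:360,100:420],(480,450)); b=cv2.resize(d["img"][150:260,340:410],(286,450),interpolation=cv2.INTER_CUBIC)
cv2.imwrite("pics/w2.png",np.hstack([a,b])); import pickle; pickle.dump((w,d),open("l.pkl","wb"))
E
```

```text
[-0.49302304 -0.18697578 -2.63480977] [-0.06911263  0.12048776 -0.01006465] 24.397377765196012
[ 520.03392233 -334.6950636   175.74754924] [-3.14136690e+00  7.18962605e-05  4.23057173e-01] [ 587.49396502 -304.29844709  341.93034625] [ 2.86976154e+00 -4.02712042e-04 -1.14784248e+00]
```

View pics/w2.png

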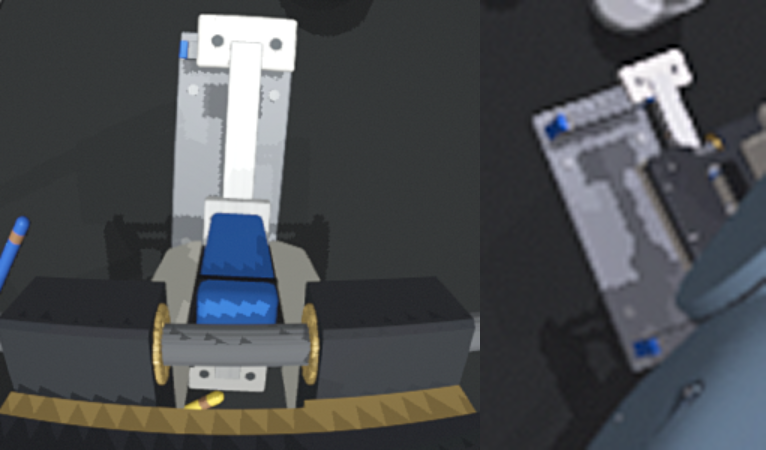

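The picture shows the rake in hand. The far shoe's bolts are at crop (217,40) and (275,43) and the near ones at (204,374) and (250,377), so the rake is turned slightly from the tool. I'll calculate by how much.

```bash
python3 - <<'E'
from h import *; import pickle
w,d=pickle.load(open("l.pkl","rb"))
q=np.array([[217,40],[275,43],[204,374],[250,377]])/1.5+[100,60]
for z in(140,):
    P=plane(w,q,z,wrays); f=P[:2].mean(0);n=P[2:].mean(0);e=f-n; y=np.arctan2(e[1],e[0])
    print(P,"len",np.linalg.norm(e),"yaw",y,"mid",(f+n)/2,"bolt",[np.linalg.norm(P[1]-P[0]),np.linalg.norm(P[3]-P[2])])
    for a,b in((0,1),(2,3)): e=P[a]-P[b]; print(np.arctan2(e[1],e[0])-np.pi/2)
    T=np.array([[np.cos(.423),np.sin(.423)],[-np.sin(.423),np.cos(.423)]]); print("offset in tool-yaw frame",T@((f+n)/2-[520.03,-334.7]))
# top view: far shoe bolts, crop scale 286/70=4.086
P=plane(d,np.array([[640,82],[682,68]])/4.0909-[480/4.0909,0]+[340,150],140);print(P)
E
```

```text
[[ 598.34769635 -290.64779992]
 [ 607.84954303 -314.73473152]
 [ 433.49654491 -354.42904568]
 [ 442.26905454 -378.98653219]] len 177.1845998157404 yaw 0.3696600441831649 mid [ 520.4907097  -334.69952733] bolt [np.float64(25.89334594606909), np.float64(26.077328634481248)]
0.3757399355510367
0.3430953992498673
offset in tool-yaw frame [ 0.4202975  -0.18868934]
[[ 595.52829728 -291.69763981]
 [ 605.90196899 -321.00563887]]
```

The rake is centred in the hand but turned -0.055 rad from the tool. I'll set it back at the stand centre, square to it, and regrip with aligned yaw. That also gives me the return pose.

```bash
python3 - <<'E'
from h import *; from bench import robot
y0=0.3535; xy=[518.3,-329.8]
robot.move_linear([*xy,150],[np.pi,0,y0+.055],speed=100)
robot.move_linear([*xy,92],speed=80); print(robot.move_linear([*xy,83],speed=15,f_stop=2.0),robot.current_tcp_pos()[2],robot.current_contact_force())
robot.move_gripper(0.6); 
robot.move_ptp([*xy,86],[np.pi,0,y0]); robot.move_gripper(0.0)
print(robot.current_gripper_width()*93,robot.current_tcp_pos(),robot.current_contact_force())
robot.move_linear([*xy,176],speed=90); robot.sleep(.2)
print(robot.current_contact_force(),robot.current_ft_torque(),robot.current_t())
w=robot.get_image("wrist"); cv2.imwrite("pics/w3.png",cv2.resize(w["img"][60:360,100:420],(480,450))); print(robot.current_tcp_pos(),robot.current_eef_rot())
import pickle; pickle.dump(w,open("l.pkl","wb"))
E
```

```text
True 85.79794284609464 [ 0.67261079 -0.89616485  4.00684431]
23.9503676739485 [ 518.29674015 -329.80453552   85.95854784] [ 0.11762581 -0.68519868 -0.62491564]
[ 0.59270881  0.18784841 -1.44037091] [0.02316838 0.16950624 0.04522202] 12.9167
[ 518.12706047 -329.6333482   175.44500212] [-3.14072490e+00  4.58473594e-04  3.53483944e-01]
```

View pics/w3.png

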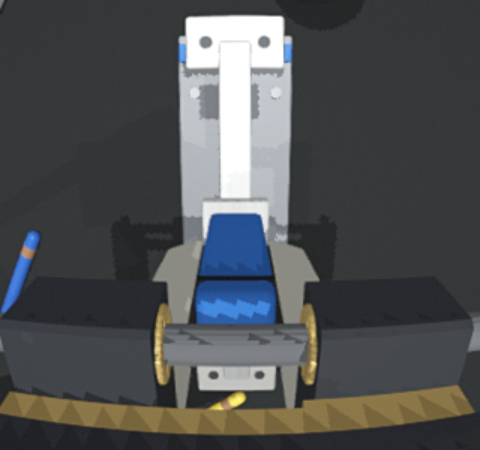

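The rake is now square in the hand: bar vertical at crop x≈235, shoes over the stand's lips at (181..291,50). I'll carry it over the -y end of the tray and check the alignment with the rims.

```bash
cat >> h.py <<'E'
TC=np.array([555.2,91.4]); TY=-0.152
def tw(x,y): c,s=np.cos(TY),np.sin(TY); return TC+[c*x-s*y,s*x+c*y]
E
python3 - <<'E'
from h import *; from bench import robot
s=tw(0,-143); robot.move_linear([*s,176],[np.pi,0,TY],speed=170); robot.move_linear([*s,115],speed=80)
robot.sleep(.2); print(robot.current_t(),robot.current_contact_force(),robot.current_tcp_pos())
w=robot.get_image("wrist"); d=robot.get_image("top")
a=cv2.resize(w["img"][0:384,60:460],(500,480)); b=cv2.resize(d["img"][140:240,170:330],(299,187),interpolation=cv2.INTER_CUBIC)
o=np.zeros((480,799,3),np.uint8); o[:,:500]=a; o[:187,500:]=b; cv2.imwrite("pics/w4.png",o)
import pickle; pickle.dump(w,open("l.pkl","wb"))
E
```

```text
15.875 [ 0.59089238  0.81681529 -2.04261551] [533.95023736 -50.05355075 115.58956598]
```

View pics/w4.png

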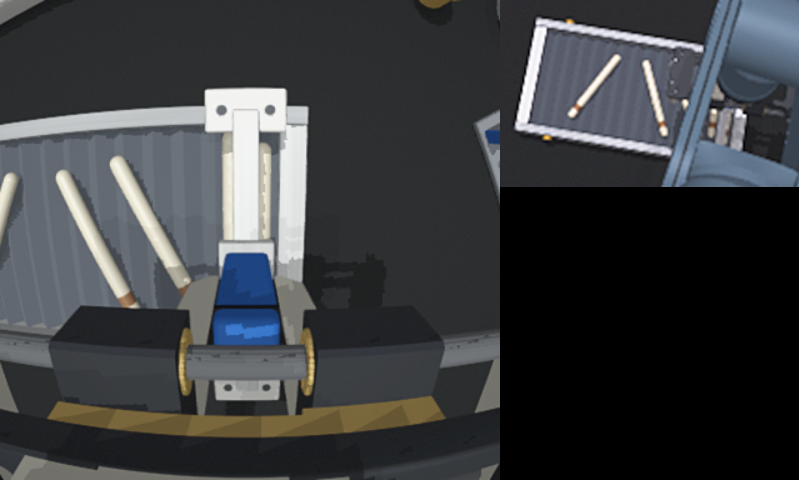

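Shoes sit above the rims, with the far shoe at (246,110), and the teeth lie between the two seated tubes at (228,190) and (265,190). Tube_a's near end at (185,285) is clear of the teeth. I'll check numerically where the rim and end wall lie in my tray frame, then descend by feel.

```bash
python3 - <<'E'
from h import *; import pickle
w=pickle.load(open("l.pkl","rb")); c,s=np.cos(TY),np.sin(TY)
loc=lambda P:(P-TC)@np.array([[c,-s],[s,c]])
g=cv2.cvtColor(w["img"],cv2.COLOR_BGR2GRAY).astype(int)
for x in(100,130,160,190):
    col=g[60:150,x]; e=np.where(abs(np.diff(col))>25)[0]+60; 
    print(x,[(int(i),*loc(plane(w,[[x,i+.5]],38.5,wrays))[0].round(1)) for i in e][:6])
for y in(115,150,190):
    row=g[y,262:330]; e=np.where(abs(np.diff(row))>25)[0]+262
    print(y,[(int(i),*loc(plane(w,[[i+.5,y]],34,wrays))[0].round(1)) for i in e][:6])
E
```

```text
100 [(92, np.float64(96.7), np.float64(-4.6)), (93, np.float64(95.8), np.float64(-4.5)), (94, np.float64(94.9), np.float64(-4.5)), (106, np.float64(84.1), np.float64(-4.1)), (107, np.float64(83.2), np.float64(-4.1))]
130 [(89, np.float64(96.3), np.float64(-35.0)), (90, np.float64(95.4), np.float64(-34.9)), (103, np.float64(84.1), np.float64(-34.7)), (104, np.float64(83.2), np.float64(-34.6))]
160 [(86, np.float64(96.6), np.float64(-62.8)), (87, np.float64(95.7), np.float64(-62.8)), (101, np.float64(83.8), np.float64(-62.5)), (102, np.float64(82.9), np.float64(-62.5)), (129, np.float64(60.0), np.float64(-61.8))]
190 [(84, np.float64(96.6), np.float64(-88.8)), (85, np.float64(95.8), np.float64(-88.8)), (86, np.float64(94.9), np.float64(-88.8)), (99, np.float64(84.1), np.float64(-88.6)), (100, np.float64(83.2), np.float64(-88.6))]
115 [(265, np.float64(70.0), np.float64(-150.6)), (266, np.float64(70.1), np.float64(-151.4)), (273, np.float64(70.1), np.float64(-157.2)), (274, np.float64(70.1), np.float64(-158.1)), (283, np.float64(70.2), np.float64(-165.5)), (284, np.float64(70.2), np.float64(-166.4))]
150 [(265, np.float64(40.6), np.float64(-150.7)), (266, np.float64(40.6), np.float64(-151.6)), (271, np.float64(40.6), np.float64(-155.8)), (275, np.float64(40.7), np.float64(-159.2)), (276, np.float64(40.7), np.float64(-160.0)), (283, np.float64(40.7), np.float64(-165.9))]
190 [(265, np.float64(5.8), np.float64(-151.0)), (266, np.float64(5.8), np.float64(-151.8)), (270, np.float64(5.8), np.float64(-155.3)), (273, np.float64(5.8), np.float64(-157.9)), (275, np.float64(5.8), np.float64(-159.6)), (282, np.float64(5.8), np.float64(-165.7))]
```

The yaw agrees and the rim centre is at 89.6 mm, about 1.6 mm off in x, which is fine. Now I feel for the rims and measure the stiffness.

```bash
cat >> h.py <<'E'
def fz(robot,n=4,dt=.02):
    F=[]
    for _ in range(n): robot.sleep(dt); F.append(robot.current_contact_force())
    return np.mean(F,0)
E
python3 - <<'E'
from h import *; from bench import robot
s=tw(1,-143); robot.move_linear([*s,93],speed=60); robot.sleep(.2); b=fz(robot,10); print("base",b,robot.current_tcp_pos())
print(robot.move_linear([*s,80],speed=7,f_stop=3)); p=robot.current_tcp_pos(); print(p,fz(robot,6)-b)
z=p[2]
for k in range(3):
    z-=.25; robot.move_linear([*s,z],speed=5); f=fz(robot,6)-b; print(z,robot.current_tcp_pos()[2],f); 
    if f[2]>5: break
np.save("b.npy",b); print(robot.current_t(),z)
E
```

```text
base [ 0.22027405 -0.10903842 -2.27263284] [534.70757351 -50.16773689  93.25292678]
True
[534.45699458 -50.10234677  83.14548636] [ 0.23518514 -0.18210562  6.12092882]
82.89548635605834 82.96873425383835 [-0.50071031 -0.15238578  6.44958509]
18.7417 82.89548635605834
```

```bash
cat > comb.py <<'E'
import sys; from h import *; from bench import robot
y,y1,z=map(float,sys.argv[1:4]); b=np.load("b.npy"); c,s=np.cos(TY),np.sin(TY); n=0
while y<y1:
    y=min(y+4,y1); robot.move_linear([*tw(1,y),z],speed=15)
    f=fz(robot,3,.015)-b; h=f[:2]@np.array([[c,-s],[s,c]])
    n+=1
    if n%3==0 or f[2]>8 or f[2]<3: print(f"y{y:.0f} z{z:.2f} act{robot.current_tcp_pos()[2]:.2f} fz{f[2]:.1f} fx{h[0]:.1f} fy{h[1]:.1f}")
    if f[2]>11 or abs(h[1])>10: print("abort",f,h); break
    z+=float(np.clip(.07*(f[2]-5),-.2,.35))
print("end",y,z,robot.current_t())
E
python3 comb.py -143 -95 82.9
```

```text
y-131 z83.17 act83.13 fz6.5 fx0.1 fy-2.2
y-119 z83.49 act83.44 fz5.6 fx-0.2 fy-1.8
y-107 z83.59 act83.58 fz5.5 fx0.2 fy-2.0
y-95 z83.67 act83.66 fz5.6 fx-1.0 fy-2.4
end -95.0 83.71087214191333 24.3417
```

```bash
sed -i 's/y+4/y+5/; s/speed=15/speed=16/' comb.py; python3 comb.py -95 20 83.71
```

```text
y-80 z83.81 act83.79 fz5.2 fx0.1 fy-1.8
y-65 z83.84 act83.82 fz6.0 fx0.0 fy-2.0
y-50 z83.93 act83.90 fz5.3 fx-0.4 fy-1.7
y-35 z83.95 act83.97 fz5.5 fx-0.5 fy-1.1
y-20 z83.91 act83.94 fz4.8 fx-0.4 fy-2.0
y-5 z83.98 act83.95 fz5.6 fx-0.2 fy-2.0
y10 z83.96 act83.93 fz4.9 fx-0.3 fy-1.7
end 20.0 83.88652865083561 36.225
```

```bash
python3 comb.py 20 144 83.89; python3 - <<'E'
from h import *; from bench import robot
robot.sleep(.1); w=robot.get_image("wrist"); d=robot.get_image("top")
a=cv2.resize(w["img"][0:384,60:460],(500,480)); b=cv2.resize(d["img"][140:240,170:330],(299,187),interpolation=cv2.INTER_CUBIC)
o=np.zeros((480,799,3),np.uint8); o[:,:500]=a; o[:187,500:]=b; cv2.imwrite("pics/w5.png",o); print(robot.current_contact_force()-np.load("b.npy"),robot.current_t())
E
```

```text
y35 z83.94 act83.92 fz4.3 fx-0.1 fy-1.3
y50 z83.84 act83.85 fz4.6 fx-0.1 fy-1.6
y65 z83.79 act83.77 fz4.5 fx0.1 fy-0.7
y80 z83.68 act83.71 fz4.5 fx0.1 fy-1.4
y95 z83.57 act83.57 fz4.8 fx-0.3 fy-1.3
y110 z83.50 act83.52 fz3.8 fx-0.1 fy-1.1
y125 z83.28 act83.33 fz4.0 fx0.4 fy-1.6
y140 z83.19 act83.23 fz4.4 fx0.1 fy-1.0
end 144.0 83.06700466382112 49.075
[-0.37046419 -0.40038791  4.96420627] 49.275
```

View pics/w5.png

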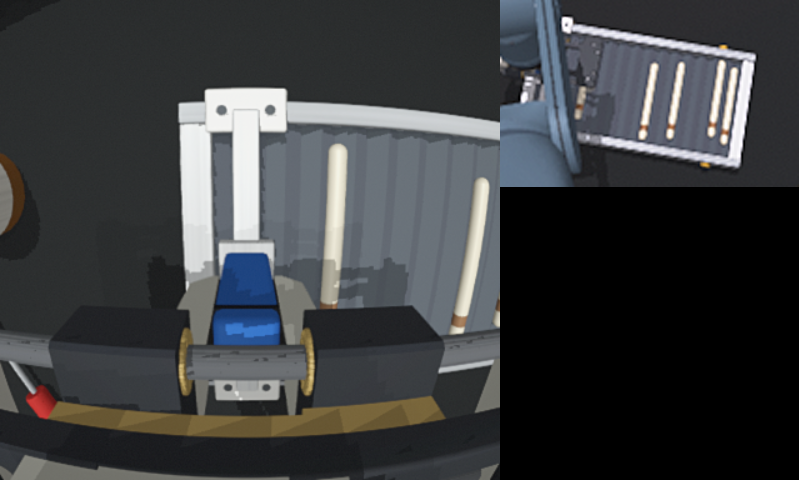

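All tubes lie parallel in grooves: (337,220) and (470,250) in the wrist view, four visible in the top inset plus the one seen beside the rake. I'll lift and return the rake.

```bash
python3 - <<'E'
from h import *; from bench import robot
p=robot.current_tcp_pos(); robot.move_linear([p[0],p[1],176],speed=90)
xy=[518.3,-329.8]; robot.move_linear([*xy,176],[np.pi,0,.3535],speed=170)
robot.move_linear([*xy,95],speed=80); robot.sleep(.15)
print(robot.move_linear([*xy,82],speed=12,f_stop=2.0),robot.current_tcp_pos(),robot.current_contact_force(),robot.current_t())
robot.move_gripper(0.6); robot.move_linear([*xy,200],speed=100)
w=robot.get_image("wrist"); d=robot.get_image("top"); print(robot.current_t(),robot.current_contact_force())
a=cv2.resize(w["img"][0:384,60:460],(500,480)); b=cv2.resize(d["img"][140:240,170:330],(299,187),interpolation=cv2.INTER_CUBIC)
o=np.zeros((480,799,3),np.uint8); o[:,:500]=a; o[:187,500:]=b; cv2.imwrite("pics/w6.png",o)
E
```

```text
True [ 518.23694524 -329.81366931   85.92520239] [0.30975924 0.48917768 5.60523669] 56.0
58.1167 [-1.04976294  0.00306512  0.62280612]
```

View pics/w6.png

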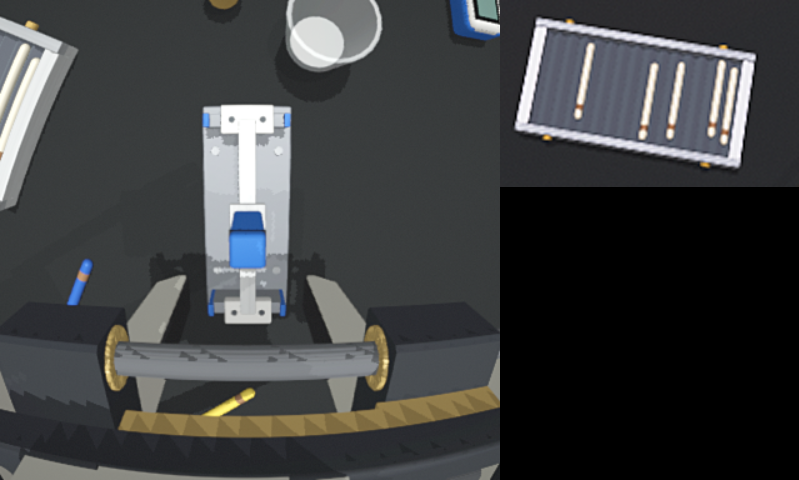

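The rake stands centred between its lips at (247,215), released. The top inset shows five parallel tubes seated at x = 585, 649, 675, 716 and 729. Handing in.

```bash
python3 -c "
from bench import robot
print(robot.hand_in(),robot.current_t())"
```

```text
the job is handed in; nothing more can be done
the job is handed in; nothing more can be done
```

The job is handed in at about 58 s: the last images show all five tubes parallel in their grooves and the rake released in its stand, with about 4–6.5 N read on the rims during the comb; the judge's verdict was not shown.

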